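# Open the larger gas valve by one turn

### The job

Open the gas valve with the larger hand wheel by exactly one full turn: push its upright handle round anticlockwise (seen from above) with the fingertips or the outside of the fingers, until the handle stands in line with its index pin again. Only push, gently: do not grip the handle or the wheel. Leave the smaller valve shut and everything else on the bench where it stands, and finish with the hand clear.

Things in the scene. Friction and masses are not known exactly. Their poses are not given: they have to be found in the camera images.
- large_wheel (a joint): angle (rad) of the larger hand wheel about its vertical axis: 0 = shut (its start, against the stop; it cannot go below 0), growing as the wheel is turned anticlockwise seen from above (opening); one full turn is 6.283; it can go on past one turn to 12. Friction holds it wherever it is left; it needs about 4 N at the handle to turn, a little more when turned faster.
- large_valve: the larger pillar valve, bolted down: grey pillar on a round 92 mm flange, with a three-spoke dark steel hand wheel on top, 174 mm over its rim (bar 14 mm thick, centre line 80 mm from the axis, 100 mm above the bench). Origin: centre of its underside on the bench, on the wheel's axis; +x toward its copper down pipe (64 mm out, under the rim), -x toward the index pin.
- large_hub (a point): centre of the larger wheel, on its axis in the plane of the rim, 100 mm above the bench. The hub and its nut rise 15 mm above this point. The wheel does not rise as it turns.
- large_handle (a point): centre of the larger wheel's handle: an upright black cylinder 20 mm in diameter and 46 mm tall, fixed on one spoke 70 mm from the axis and just inside the rim; it stands from 110 to 156 mm above the bench, and this point is at half height (133 mm). It goes round with the wheel. Only the handle rises more than 15 mm above the rim plane.
- large_index (a point): fixed steel index pin of the larger valve, just outside the rim, 92 mm from the axis and reaching 101 mm above the bench (below the top of the rim). The handle stands in line with it when the wheel is at 0 and again after each full turn.
- small_wheel (a joint): angle (rad) of the smaller hand wheel, 0 = shut (its start); to be left alone
- small_handle (a point): centre of the smaller wheel's handle: upright black cylinder 14 mm in diameter, 32 mm tall, 43 mm from that wheel's axis, from 93 to 125 mm above the bench
- small_valve: the smaller pillar valve, bolted to the bench, of the same make but with a wheel only 110 mm over its rim, 85 mm above the bench. Origin: centre of its underside, on its wheel's axis. Which of the two valves is at the left and which at the right changes.
- ball_stand: bystander: weighted steel stand, 63x68 mm foot, 155 mm tall, with a black glass ball on a rod; loose; origin at the centre of its underside
- pick: bystander: wood-handled glass pick standing upright in a 51 mm black block, 231 mm tall; loose; origin at the centre of its underside
- plaster_lower: bystander: half of a plaster mould lying flat, pale grey slab 80x88x24 mm; loose; origin at the centre of its underside
- tape: bystander: roll of masking tape lying flat, 88 mm across, 25 mm high; loose; origin at the centre of its underside
- jar: bystander: amber jar with a black screw lid, 58 mm across, 70 mm tall; loose; origin at the centre of its underside
- cork: bystander: brown cork block 64x73x24 mm; loose; origin at the centre of its underside
- tweezers_steel: bystander: steel tweezers lying flat, 60x114x9 mm; loose; origin at the centre of its underside

How it is judged:
By the outcome, as a careful person would: the job done as asked, in the order asked, and still so for the second after the job is handed in, with the robot touching nothing.
It also fails if it takes over 72 s, if anything falls off the work surface, if the arm or the gripper's body presses on something with over 40 N, if the wrist force passes 120 N, or if a joint passes its speed limit or range.

### The arm

A 7-joint arm with a two-finger parallel gripper is mounted at the origin on a cart in front of the work surface, level with it; the furniture and walls round the work are solid. World frame = base frame: x ahead of the robot, y to its left, z up, the work surface at z = 0. Lengths are in mm, angles in rad, forces in N, time in s.
With the tool pointing down it reaches from about 425 to 875 mm from the base axis. Payload 8.4 kg.
Tool frame: the origin (TCP) lies at the very end of the fingers, on their centre line; the grasp point (between the pads) lies manip.grip_point_offset behind it (manip.grip_point_offset is the distance from the TCP to the grasp point, in mm); z points along the fingers, y is the line along which they close (so a half turn about z gives the same grasp; the last joint's range is limited). The gripper opens to 87 mm and grips with 3 to 60 N. Pads are 19 mm wide; open, the fingers measure 117 mm over their backs; the gripper's body (75 mm by 190 mm) begins 51 mm behind the grasp point.
Start: joints at [1.027, 0.333, 0.04, 1.465, -0.013, 1.343, -0.059], TCP at [279.655, -586.734, 222.546] pointing down, gripper open.
Joint ranges: [-2.58, 2.58], [-0.38, 2.09], [-1.3, 1.39], [0.25, 2.4], [-1.5, 4.64], [0.08, 2.09], [-2.65, 2.65]. Speed limits (rad/s): [2.22, 2.22, 2.79, 2.79, 3.14, 3.14, 3.14].

### API

Orientations are given as a unit quaternion [w, x, y, z].
In Python, from rig import manip, optics, order gives the robot as it stands. The module is installed in compiled form; this text tells all that it offers.
- The arm moves only by the tool servo_tool, never from a script. Its argument "commands" is a list of rows, each an object of numbers: "ax", "ay", "az": the turn, a rotation vector about the tool's x, y, z each as a share of 90 degrees, from -1 to 1; "dx", "dy", "dz": the shift along the tool's x, y, z each as a share of 0.075 m, from -1 to 1; "hand": the closure, from 0 (fully open) to 1 (shut). A call has exactly 8 rows; each row shifts and turns the commanded pose from where the row before left it, along the tool's axes as they then stand; what a row does not reach is not made up. A row lasts 1/8 s, in which the tool goes at most 62.5 mm and 10.7 degrees, less where a joint would pass 70% of its speed; a pose out of reach is approached as far as the arm can. A call with a number of a shift or a turn outside -1 to 1 is refused whole. A call with a gripper value outside its range is refused whole. The fingers move at their own pace and stop on an object; the grip force is fixed at half the most. Time passes only in rows, so rows that do not move let the fingers close, or fill a call up. It gives the time, the measured TCP pose, the force, the opening and the grip force at its end, in the units of the state.
- manip.observe(): the state, without advancing time (a new reading comes with each control period).
- optics.get_image(name): name is "side" or "top" or "wrist"; returns a dict with "frame" (384x512x3 uint8, red, green, blue), "intrinsics" (3x3 intrinsics, pixels), "rvec" (rotation vector, rad) and "tvec" (3), from world to camera coordinates, as OpenCV has them. Camera axes: x right, y down, z forward; pixel columns grow to the right and rows downward; lengths in mm; the calibration is good to about 2 mm. A picture is of the moment at which its call begins. There is no depth.
- order.hand_in(): hands the job in; it is judged then, once.
The state is a dict: "time": time; "qpos": joint angles; "qvel": joint speeds; "effort": joint torques, N m; "eef_pos": TCP position; "tcp_rot": TCP orientation; "force": force on the tool from outside, world axes, zero at the start; "ft_torque": the same for the moment, N m; "opening": finger opening in mm; "finger_force": force on a finger pad.
Only numpy, scipy, OpenCV 4.12 (cv2) and the standard library are available. Lean on these libraries where they do the work, as an engineer would, in place of code of your own. Each camera call takes 0.05 s, during which the arm holds its last target. There are 200 camera calls.

## Working session

There is one attempt and no reset: what is moved stays moved. The work goes in short steps, Python scripts to look and compute and a tool call to move; the robot and the scene stay as the last step left them, time stands still between calls to the robot, and variables do not carry over. Pictures are saved under pics/ and viewed, at most 10 in all, crops included, and the job is handed in when it is done.

Besides the shell and the picture viewer there is one more tool, called as name([rows], argument=value, ...), one row to a line, values as JSON. servo_tool: Moves the arm, as the interface text tells. Its arguments: {"type":"object","properties":{"commands":{"type":"array"}},"required":["commands"]}

```bash
mkdir -p pics; python3 - <<'E'
from rig import manip,optics,order
import cv2,numpy as np
s=manip.observe();print(s['time'],s['eef_pos'],s['tcp_rot'],s['opening'],manip.grip_point_offset)
for n in('top','side'):
    d=optics.get_image(n);cv2.imwrite(f'pics/{n}0.png',d['frame'][:,:,::-1])
    R=cv2.Rodrigues(np.array(d['rvec'],float))[0];print(n,d['intrinsics'],(-R.T@np.array(d['tvec']).ravel()).round(),R.round(3).tolist())
E
```

```text
0.0 [ 279.46315561 -586.33100033  221.65188473] [-7.98939085e-04  9.75371896e-01  2.20565123e-01 -2.31048831e-04] 86.93943930571753 18.700000000000003
top [[401.09212109   0.         260.95231725]
 [  0.         401.09212109 187.89510133]
 [  0.           0.           1.        ]] [ 397.    3. 1392.] [[0.008, -1.0, 0.02], [-0.996, -0.009, -0.087], [0.087, -0.02, -0.996]]
side [[445.54953547   0.         262.86066882]
 [  0.         445.54953547 191.16619224]
 [  0.           0.           1.        ]] [-30. 919. 961.] [[-0.87, -0.494, -0.001], [-0.303, 0.535, -0.788], [0.39, -0.685, -0.615]]
```

View pics/top0.png

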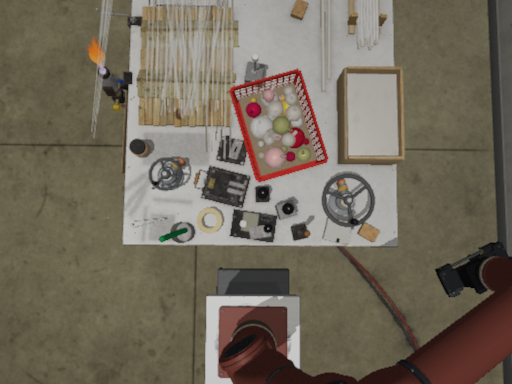

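View pics/side0.png

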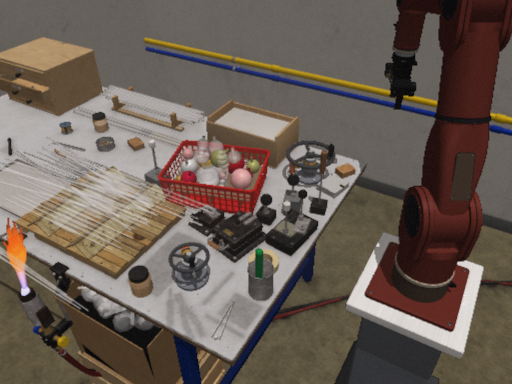

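The large wheel is at right in the top view: its hub is near (348,200) and its black handle near (354,222). The small wheel is at left, near (168,173). I'll crop and measure both.

```bash
cat > h.py <<'E'
import cv2,numpy as np
from rig import manip,optics,order
def cam(n):
    d=optics.get_image(n);R=cv2.Rodrigues(np.array(d['rvec'],float))[0];return d['frame'],np.array(d['intrinsics']),R,np.array(d['tvec'],float).ravel()
def ray(c,uv,z):
    _,K,R,t=c;o=-R.T@t;v=R.T@np.linalg.inv(K)@np.array([uv[0],uv[1],1.]);return o+v*(z-o[2])/v[2]
def proj(c,p):
    _,K,R,t=c;q=K@(R@np.array(p,float)+t);return (q[:2]/q[2]).round(1)
E
python3 - <<'E'
from h import *
c=cam('top');f=c[0]
for uv,z in(((348,200),100),((354,222),156),((168,173),85)):print(ray(c,uv,z).round(1))
# dark rim ellipse
g=cv2.cvtColor(f,cv2.COLOR_RGB2GRAY)
cir=cv2.HoughCircles(cv2.resize(g[160:250,310:410],None,fx=6,fy=6,interpolation=cv2.INTER_CUBIC),cv2.HOUGH_GRADIENT,1,200,param1=100,param2=40,minRadius=130,maxRadius=180)
print(cir)
if cir is not None:
    for x,y,r in cir[0]: print(ray(c,(x/6-.42+310,y/6-.42+160),100).round(1), r/6*1292/401)
a=cv2.resize(f[160:250,310:410],(600,540),interpolation=cv2.INTER_CUBIC);cv2.imwrite('pics/crop_t.png',a[:,:,::-1])
s=cam('side')[0];a=cv2.resize(s[130:220,270:370],(600,540),interpolation=cv2.INTER_CUBIC);cv2.imwrite('pics/crop_s.png',a[:,:,::-1])
E
```

```text
[ 473.2 -304.4  100. ]
[ 402.1 -308.9  156. ]
[557.3 281.8  85. ]
None
```

View pics/crop_t.png

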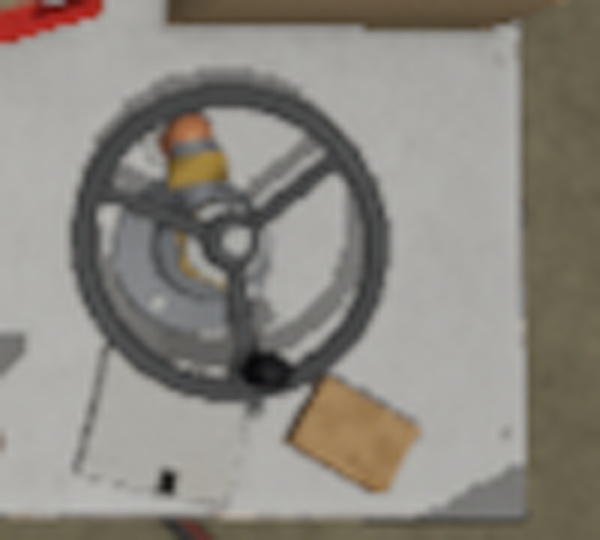

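View pics/crop_s.png

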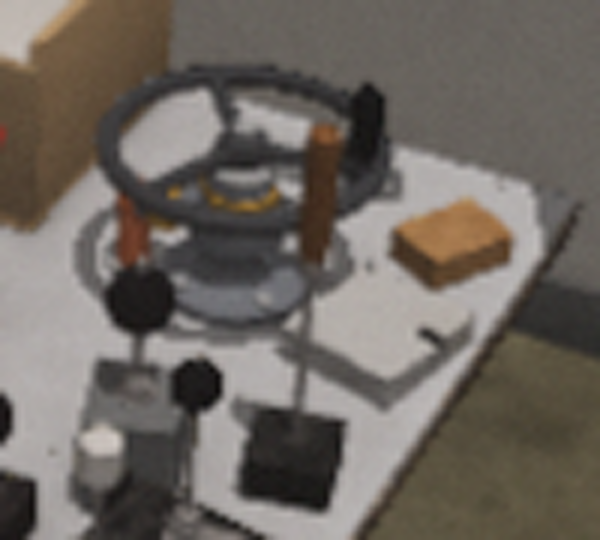

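The top crop shows the rim spanning x 72–388 and y 82–400, the handle top near (268,362), the index pin at (257,405) and the cork beside it. The side crop shows the handle top at (370,88), the index pin near (393,182) and the upright pick.

```bash
python3 - <<'E'
from h import *
t=cam('top');s=cam('side')
T=lambda x,y:(310+x/6-.42,160+y/6-.42)
S=lambda x,y:(270+x/6-.42,130+y/6-.42)
print('hub',ray(t,T(230,241),107),'nut',ray(t,T(237,240),115))
print('handle top t',ray(t,T(270,364),156),'s',ray(s,S(372,88),156))
print('pin t',ray(t,T(257,405),101),'s',ray(s,S(393,180),101))
print('pick block',ray(t,(299,232),25),'top t',ray(t,(307,233.5),231),'s',ray(s,S(325,125),231))
# side rim: extremes left/right x 97..390, y 65..228
print('hub s',ray(s,S(243,146),100))
for h in ((473,-304,100),):print(proj(t,h),proj(s,h))
# box near upper edge, as seen in both
print('box', ray(t,(341,163),80), ray(s,(289,155),80))
E
```

```text
hub [ 473.6167881  -302.45329272  107.        ] nut [ 473.70897443 -304.30999351  115.        ]
handle top t [ 407.51580585 -310.75063432  156.        ] s [ 404.21798733 -317.17331228  156.        ]
pin t [ 385.98439825 -317.43301731  101.        ] s [ 384.88116536 -315.25480045  101.        ]
pick block [ 367.35379565 -153.83816359   25.        ] top t [ 367.7308539  -153.28337014  231.        ] s [ 370.72797061 -157.8396097   231.        ]
hub s [ 475.47294573 -306.65276062  100.        ]
[347.9 200.1] [310.4 154.5]
box [ 597.02649855 -287.2355371    80.        ] [ 550.01571416 -291.47872067   80.        ]
```

servo_tool([
  {"az": -0.11, "dz": -0.4, "hand": 1},
  {"az": -0.11, "dz": -0.4, "hand": 1},
  {"az": -0.11, "hand": 1},
  {"az": -0.11, "hand": 1},
  {"az": -0.11, "hand": 1},
  {"az": -0.11, "hand": 1},
  {"az": -0.057, "hand": 1},
  {"hand": 1},
])

```text
$.commands[0]: bad value
```

servo_tool([
  {"ax": 0, "ay": 0, "az": -0.11, "dx": 0, "dy": 0, "dz": -0.4, "hand": 1},
  {"ax": 0, "ay": 0, "az": -0.11, "dx": 0, "dy": 0, "dz": -0.4, "hand": 1},
  {"ax": 0, "ay": 0, "az": -0.11, "dx": 0, "dy": 0, "dz": 0, "hand": 1},
  {"ax": 0, "ay": 0, "az": -0.11, "dx": 0, "dy": 0, "dz": 0, "hand": 1},
  {"ax": 0, "ay": 0, "az": -0.11, "dx": 0, "dy": 0, "dz": 0, "hand": 1},
  {"ax": 0, "ay": 0, "az": -0.11, "dx": 0, "dy": 0, "dz": 0, "hand": 1},
  {"ax": 0, "ay": 0, "az": -0.057, "dx": 0, "dy": 0, "dz": 0, "hand": 1},
  {"ax": 0, "ay": 0, "az": 0, "dx": 0, "dy": 0, "dz": 0, "hand": 1},
])

```text
time: 1.3
eef_pos: [279.6, -586.7, 282.4]
tcp_rot: [-0.0, 0.707, 0.707, 0.0]
force: [0.6, -0.4, 0.5]
opening: 14.9
finger_force: 0.0
```

```bash
python3 - <<'E'
from h import *
s=manip.observe();print(s['time'],s['eef_pos'].round(1) if hasattr(s['eef_pos'],'round') else s['eef_pos'],s['tcp_rot'],s['opening'],s['qpos'])
E
```

```text
1.3 [ 279.6 -586.7  282.4] [-1.15946353e-04  7.07300682e-01  7.06912814e-01  6.94592270e-05] 14.861908381444161 [ 1.13852672  0.31671226 -0.10649211  1.36559397  0.03323207  1.46128324
  1.03310351]
```

servo_tool([
  {"ax": 0, "ay": 0, "az": 0, "dx": 0.584, "dy": 0.229, "dz": 0, "hand": 1},
  {"ax": 0, "ay": 0, "az": 0, "dx": 0.584, "dy": 0.229, "dz": 0, "hand": 1},
  {"ax": 0, "ay": 0, "az": 0, "dx": 0.584, "dy": 0.229, "dz": 0, "hand": 1},
  {"ax": 0, "ay": 0, "az": 0, "dx": 0.584, "dy": 0.229, "dz": 0, "hand": 1},
  {"ax": 0, "ay": 0, "az": 0, "dx": 0.584, "dy": 0.229, "dz": 0, "hand": 1},
  {"ax": 0, "ay": 0, "az": 0, "dx": 0.584, "dy": 0.229, "dz": 0, "hand": 1},
  {"ax": 0, "ay": 0, "az": 0, "dx": 0.584, "dy": 0.229, "dz": 0, "hand": 1},
  {"ax": 0, "ay": 0, "az": 0, "dx": 0, "dy": 0, "dz": 0, "hand": 1},
])

```text
time: 2.3
eef_pos: [401.6, -276.6, 283.1]
tcp_rot: [0.0, 0.706, 0.708, 0.0]
force: [-0.2, -1.6, 0.7]
opening: 0.4
finger_force: 0.0
```

```bash
python3 - <<'E'
from h import *
print(manip.observe()['qpos'])
c=cam('wrist');a=c[0].copy()
for p in((474,-304.3,115),(404.7,-314.4,156),(383,-317.6,101)):print(proj(c,p))
cv2.imwrite('pics/w1.png',a[:,:,::-1])
E
```

```text
[ 0.8562452  -0.00894339 -0.33904225  1.73734632 -0.00348048  1.41163426
  0.52167267]
[320.9 198.3]
[256.2 221.4]
[236.2 205.5]
```

View pics/w1.png

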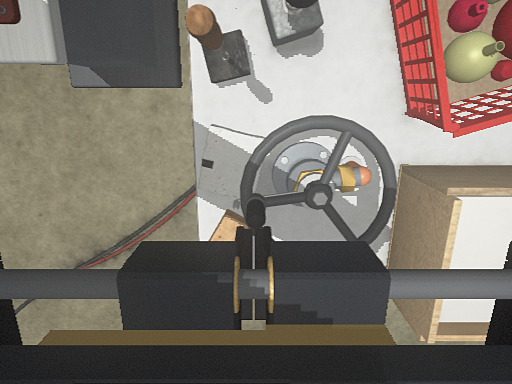

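The wrist view shows the nut at (319,196), against a predicted (321,198), so the hub estimate holds within about 2 mm. The handle is just beside the fingers, and the space below them is free. I'll descend and plan the push path.

servo_tool([
  {"ax": 0, "ay": 0, "az": 0, "dx": 0, "dy": 0, "dz": 0.34, "hand": 1},
  {"ax": 0, "ay": 0, "az": 0, "dx": 0, "dy": 0, "dz": 0.34, "hand": 1},
  {"ax": 0, "ay": 0, "az": 0, "dx": 0, "dy": 0, "dz": 0.34, "hand": 1},
  {"ax": 0, "ay": 0, "az": 0, "dx": 0, "dy": 0, "dz": 0.34, "hand": 1},
  {"ax": 0, "ay": 0, "az": 0, "dx": 0, "dy": 0, "dz": 0.34, "hand": 1},
  {"ax": 0, "ay": 0, "az": 0, "dx": 0, "dy": 0, "dz": 0.3, "hand": 1},
  {"ax": 0, "ay": 0, "az": 0, "dx": 0, "dy": 0, "dz": 0, "hand": 1},
  {"ax": 0, "ay": 0, "az": 0, "dx": 0, "dy": 0, "dz": 0, "hand": 1},
])

```text
time: 3.35
eef_pos: [399.9, -281.0, 133.4]
tcp_rot: [0.0, 0.708, 0.707, 0.0]
force: [0.4, -0.8, 0.5]
opening: 0.0
finger_force: 0.0
```

```bash
cat > plan.py <<'E'
import numpy as np
H=np.array([473,-303.3]);T0=188.3
def rho(t,a=15,b=9.5,r=10):
    sd=lambda k:np.hypot(*np.maximum(np.abs(t*k)-[a,b],0))-r
    ks=np.arange(15,40,.02);return ks[np.argmax([sd(k)>=0 for k in ks])]
def P(phi):
    th=np.radians(T0+phi);u=np.array([np.cos(th),np.sin(th)]);t=np.array([-u[1],u[0]])
    return H+70*u-t*rho(t)
def rows(cur,phis):
    c=np.array(cur,float)
    for f in phis:
        p=P(f);d=p-c;dx,dy=round(d[1]/75,3),round(d[0]/75,3);c=c+[dy*75,dx*75];print(f,'dx',dx,'dy',dy,p.round(1))
E
python3 - <<'E'
from plan import *;from rig import manip
s=manip.observe();p=s['eef_pos'];print(p,s['qpos'][6]);rows(p[:2],[0]+list(range(6,43,6)));print()
rows(P(42),range(50,51+8*14,8))
E
```

```text
[ 399.91698747 -280.98645827  133.38231327] 0.4891199325263248
0 dx -0.172 dy 0.013 [ 400.9 -293.9]
6 dx -0.096 dy -0.009 [ 400.2 -301.1]
12 dx -0.093 dy -0.001 [ 400.1 -308.1]
18 dx -0.09 dy 0.006 [ 400.6 -314.8]
24 dx -0.085 dy 0.012 [ 401.5 -321.2]
30 dx -0.08 dy 0.016 [ 402.7 -327.2]
36 dx -0.081 dy 0.024 [ 404.5 -333.3]
42 dx -0.086 dy 0.037 [ 407.2 -339.7]

50 dx -0.115 dy 0.072 [ 412.6 -348.3]
58 dx -0.109 dy 0.098 [ 420.  -356.5]
66 dx -0.096 dy 0.121 [ 429.  -363.7]
74 dx -0.075 dy 0.127 [ 438.6 -369.3]
82 dx -0.055 dy 0.13 [ 448.3 -373.4]
90 dx -0.037 dy 0.13 [ 458.1 -376.2]
98 dx -0.021 dy 0.127 [ 467.6 -377.8]
106 dx -0.007 dy 0.124 [ 476.9 -378.3]
114 dx 0.013 dy 0.134 [ 486.9 -377.3]
122 dx 0.04 dy 0.14 [ 497.5 -374.3]
130 dx 0.069 dy 0.142 [ 508.1 -369.1]
138 dx 0.1 dy 0.135 [ 518.2 -361.6]
146 dx 0.113 dy 0.113 [ 526.7 -353.2]
154 dx 0.121 dy 0.09 [ 533.5 -344.1]
162 dx 0.127 dy 0.069 [ 538.7 -334.6]
```

servo_tool([
  {"ax": 0, "ay": 0, "az": 0, "dx": -0.172, "dy": 0.013, "dz": 0.04, "hand": 1},
  {"ax": 0, "ay": 0, "az": 0, "dx": -0.096, "dy": -0.009, "dz": 0, "hand": 1},
  {"ax": 0, "ay": 0, "az": 0, "dx": -0.093, "dy": -0.001, "dz": 0, "hand": 1},
  {"ax": 0, "ay": 0, "az": 0, "dx": -0.09, "dy": 0.006, "dz": 0, "hand": 1},
  {"ax": 0, "ay": 0, "az": 0, "dx": -0.085, "dy": 0.012, "dz": 0, "hand": 1},
  {"ax": 0, "ay": 0, "az": 0, "dx": -0.08, "dy": 0.016, "dz": 0, "hand": 1},
  {"ax": 0, "ay": 0, "az": 0, "dx": -0.081, "dy": 0.024, "dz": 0, "hand": 1},
  {"ax": 0, "ay": 0, "az": 0, "dx": -0.086, "dy": 0.037, "dz": 0, "hand": 1},
])

```text
time: 4.35
eef_pos: [406.8, -338.9, 129.4]
tcp_rot: [-0.001, 0.707, 0.707, -0.0]
force: [-2.0, 3.2, -0.3]
opening: 0.4
finger_force: 1.7
```

```bash
python3 - <<'E'
from h import *
c=cam('wrist');cv2.imwrite('pics/w2.png',c[0][:,:,::-1])
th=np.radians(188.3+42);print(proj(c,(473,-303.3,115)),proj(c,(473+70*np.cos(th),-303.3+70*np.sin(th),156)));print(manip.observe()['force'])
E
```

```text
[372.6 174.7] [298.  303.3]
[-1.34630428  1.70595601  0.19396041]
```

View pics/w2.png

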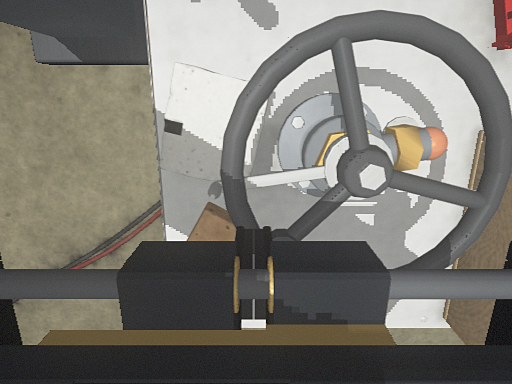

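The wheel has turned about 40° with light contact. The nut is at (370,175) and the spoke runs down-left to the handle beside the fingers. The index pin is visible near (215,188). Continuing.

servo_tool([
  {"ax": 0, "ay": 0, "az": 0, "dx": -0.115, "dy": 0.072, "dz": 0, "hand": 1},
  {"ax": 0, "ay": 0, "az": 0, "dx": -0.109, "dy": 0.098, "dz": 0, "hand": 1},
  {"ax": 0, "ay": 0, "az": 0, "dx": -0.096, "dy": 0.115, "dz": 0, "hand": 1},
  {"ax": 0, "ay": 0, "az": 0, "dx": -0.075, "dy": 0.12, "dz": 0, "hand": 1},
  {"ax": 0, "ay": 0, "az": 0, "dx": -0.055, "dy": 0.13, "dz": 0, "hand": 1},
  {"ax": 0, "ay": 0, "az": 0, "dx": -0.037, "dy": 0.13, "dz": 0, "hand": 1},
  {"ax": 0, "ay": 0, "az": 0, "dx": -0.021, "dy": 0.127, "dz": 0, "hand": 1},
  {"ax": 0, "ay": 0, "az": 0, "dx": -0.007, "dy": 0.124, "dz": 0, "hand": 1},
])

```text
time: 5.4
eef_pos: [476.1, -377.1, 129.2]
tcp_rot: [-0.001, 0.707, 0.707, -0.0]
force: [-5.4, 4.0, 1.1]
opening: 0.5
finger_force: 3.0
```

servo_tool([
  {"ax": 0, "ay": 0, "az": 0, "dx": 0.013, "dy": 0.134, "dz": 0, "hand": 1},
  {"ax": 0, "ay": 0, "az": 0, "dx": 0.04, "dy": 0.14, "dz": 0, "hand": 1},
  {"ax": 0, "ay": 0, "az": 0, "dx": 0.069, "dy": 0.142, "dz": 0, "hand": 1},
  {"ax": 0, "ay": 0, "az": 0, "dx": 0.1, "dy": 0.135, "dz": 0, "hand": 1},
  {"ax": 0, "ay": 0, "az": 0, "dx": 0.113, "dy": 0.113, "dz": 0, "hand": 1},
  {"ax": 0, "ay": 0, "az": 0, "dx": 0.121, "dy": 0.09, "dz": 0, "hand": 1},
  {"ax": 0, "ay": 0, "az": 0, "dx": 0.127, "dy": 0.069, "dz": 0, "hand": 1},
  {"ax": 0, "ay": 0, "az": 0, "dx": 0, "dy": 0, "dz": 0, "hand": 1},
])

```text
time: 6.4
eef_pos: [539.1, -333.2, 129.9]
tcp_rot: [0.001, 0.707, 0.708, 0.001]
force: [-0.2, -0.1, 0.0]
opening: 0.3
finger_force: 0.0
```

```bash
sed -i 's/\[473,-303.3\]/[472,-303.3]/' plan.py; python3 - <<'E'
from h import *
from plan import *
c=cam('top');f=c[0];cv2.imwrite('pics/t2.png',cv2.resize(f[160:250,310:410],(600,540),interpolation=cv2.INTER_CUBIC)[:,:,::-1])
c=cam('wrist');cv2.imwrite('pics/w3.png',c[0][:,:,::-1])
s=manip.observe();p=s['eef_pos'];print(p,s['force'],s['qpos']);rows(p[:2],range(170,170+8*18,8))
E
```

```text
[ 538.50503221 -333.50840005  129.8519976 ] [ 0.58565042 -0.25211744  0.7094601 ] [ 0.73887073  0.38213257 -0.3218577   1.60758867  0.12762921  1.1713946
  0.38990179]
170 dx 0.115 dy 0.038 [ 541.4 -324.9]
178 dx 0.13 dy 0.032 [ 543.7 -315.1]
186 dx 0.128 dy 0.014 [ 544.8 -305.5]
194 dx 0.124 dy -0.001 [ 544.8 -296.2]
202 dx 0.117 dy -0.012 [ 543.8 -287.5]
210 dx 0.107 dy -0.02 [ 542.3 -279.4]
218 dx 0.11 dy -0.035 [ 539.7 -271.2]
226 dx 0.114 dy -0.058 [ 535.3 -262.6]
234 dx 0.113 dy -0.085 [ 529.  -254.2]
242 dx 0.104 dy -0.112 [ 520.6 -246.4]
250 dx 0.086 dy -0.125 [ 511.2 -239.9]
258 dx 0.065 dy -0.129 [ 501.5 -235.1]
266 dx 0.046 dy -0.13 [ 491.8 -231.6]
274 dx 0.028 dy -0.129 [ 482.1 -229.5]
282 dx 0.014 dy -0.125 [ 472.7 -228.4]
290 dx -0.002 dy -0.128 [ 463.2 -228.6]
298 dx -0.026 dy -0.137 [ 452.8 -230.5]
306 dx -0.054 dy -0.142 [ 442.2 -234.6]
```

View pics/w3.png

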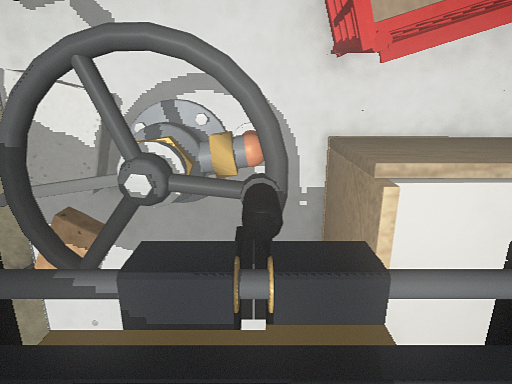

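The handle stands just ahead of the fingers at (262,195). Its spoke points almost along +x, so the wheel is at about 168°. Continuing.

servo_tool([
  {"ax": 0, "ay": 0, "az": 0, "dx": 0.115, "dy": 0.038, "dz": 0, "hand": 1},
  {"ax": 0, "ay": 0, "az": 0, "dx": 0.13, "dy": 0.032, "dz": 0, "hand": 1},
  {"ax": 0, "ay": 0, "az": 0, "dx": 0.128, "dy": 0.014, "dz": 0, "hand": 1},
  {"ax": 0, "ay": 0, "az": 0, "dx": 0.124, "dy": -0.001, "dz": 0, "hand": 1},
  {"ax": 0, "ay": 0, "az": 0, "dx": 0.117, "dy": -0.012, "dz": 0, "hand": 1},
  {"ax": 0, "ay": 0, "az": 0, "dx": 0.107, "dy": -0.02, "dz": 0, "hand": 1},
  {"ax": 0, "ay": 0, "az": 0, "dx": 0.11, "dy": -0.035, "dz": 0, "hand": 1},
  {"ax": 0, "ay": 0, "az": 0, "dx": 0.114, "dy": -0.058, "dz": 0, "hand": 1},
])

```text
time: 7.5
eef_pos: [534.9, -263.5, 130.0]
tcp_rot: [0.001, 0.707, 0.707, 0.0]
force: [2.1, -4.0, 0.1]
opening: 0.4
finger_force: 1.9
```

servo_tool([
  {"ax": 0, "ay": 0, "az": 0, "dx": 0.113, "dy": -0.085, "dz": 0, "hand": 1},
  {"ax": 0, "ay": 0, "az": 0, "dx": 0.104, "dy": -0.112, "dz": 0, "hand": 1},
  {"ax": 0, "ay": 0, "az": 0, "dx": 0.086, "dy": -0.125, "dz": 0, "hand": 1},
  {"ax": 0, "ay": 0, "az": 0, "dx": 0.065, "dy": -0.129, "dz": 0, "hand": 1},
  {"ax": 0, "ay": 0, "az": 0, "dx": 0.046, "dy": -0.13, "dz": 0, "hand": 1},
  {"ax": 0, "ay": 0, "az": 0, "dx": 0.028, "dy": -0.129, "dz": 0, "hand": 1},
  {"ax": 0, "ay": 0, "az": 0, "dx": 0.014, "dy": -0.125, "dz": 0, "hand": 1},
  {"ax": 0, "ay": 0, "az": 0, "dx": 0, "dy": 0, "dz": 0, "hand": 1},
])

```text
time: 8.5
eef_pos: [470.5, -228.3, 129.5]
tcp_rot: [-0.001, 0.707, 0.707, -0.0]
force: [-0.6, -0.2, -0.5]
opening: 0.3
finger_force: 0.0
```

```bash
python3 - <<'E'
from h import *
from plan import *
c=cam('wrist');cv2.imwrite('pics/w4.png',c[0][:,:,::-1])
s=manip.observe();p=s['eef_pos'];print(p,s['force'],s['qpos']);rows(p[:2],range(290,345,6))
for f in (282,285,290):
  th=np.radians(T0+f);print(f,proj(c,[*(H+70*np.array([np.cos(th),np.sin(th)])),156]))
print(proj(c,[*H,115]))
E
```

```text
[ 470.64784079 -228.058678    129.3076133 ] [ 0.72867881 -0.13364936  0.31298239] [ 0.706564    0.17448572 -0.37317429  1.87116589  0.07047427  1.1106722
  0.30703816]
290 dx -0.007 dy -0.1 [ 463.2 -228.6]
296 dx -0.017 dy -0.102 [ 455.5 -229.8]
302 dx -0.032 dy -0.106 [ 447.5 -232.3]
308 dx -0.049 dy -0.107 [ 439.5 -235.9]
314 dx -0.067 dy -0.104 [ 431.7 -241. ]
320 dx -0.081 dy -0.096 [ 424.5 -247. ]
326 dx -0.085 dy -0.083 [ 418.3 -253.4]
332 dx -0.09 dy -0.07 [ 413.1 -260.2]
338 dx -0.094 dy -0.057 [ 408.7 -267.2]
344 dx -0.096 dy -0.047 [ 405.3 -274.4]
282 [205.4 287.1]
285 [198.4 289.6]
290 [187.2 294.4]
[255.6 339.1]
```

View pics/w4.png

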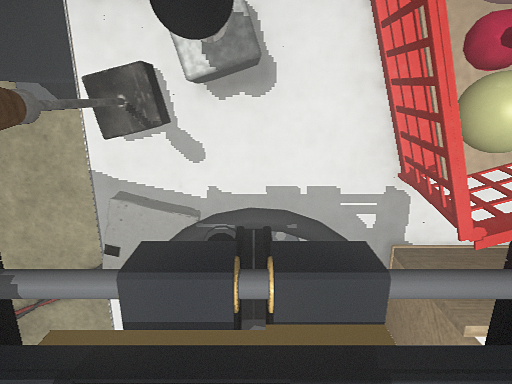

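The pick (130,97) and ball stand (215,40) are clear of the hand, and the handle is hidden behind the gripper. Continuing more slowly to about 338°.

servo_tool([
  {"ax": 0, "ay": 0, "az": 0, "dx": -0.007, "dy": -0.1, "dz": 0, "hand": 1},
  {"ax": 0, "ay": 0, "az": 0, "dx": -0.017, "dy": -0.102, "dz": 0, "hand": 1},
  {"ax": 0, "ay": 0, "az": 0, "dx": -0.032, "dy": -0.106, "dz": 0, "hand": 1},
  {"ax": 0, "ay": 0, "az": 0, "dx": -0.049, "dy": -0.107, "dz": 0, "hand": 1},
  {"ax": 0, "ay": 0, "az": 0, "dx": -0.067, "dy": -0.104, "dz": 0, "hand": 1},
  {"ax": 0, "ay": 0, "az": 0, "dx": -0.081, "dy": -0.096, "dz": 0, "hand": 1},
  {"ax": 0, "ay": 0, "az": 0, "dx": -0.085, "dy": -0.083, "dz": 0, "hand": 1},
  {"ax": 0, "ay": 0, "az": 0, "dx": -0.09, "dy": -0.07, "dz": 0, "hand": 1},
])

```text
time: 9.55
eef_pos: [413.5, -260.6, 129.2]
tcp_rot: [-0.001, 0.707, 0.707, 0.0]
force: [2.3, 3.0, 0.4]
opening: 0.2
finger_force: 1.8
```

servo_tool([
  {"ax": 0, "ay": 0, "az": 0, "dx": -0.05, "dy": -0.028, "dz": 0, "hand": 1},
  {"ax": 0, "ay": 0, "az": 0, "dx": -0.044, "dy": -0.029, "dz": 0, "hand": 1},
  {"ax": 0, "ay": 0, "az": 0, "dx": -0.025, "dy": -0.012, "dz": 0, "hand": 1},
  {"ax": 0, "ay": 0, "az": 0, "dx": 0, "dy": 0, "dz": 0, "hand": 1},
  {"ax": 0, "ay": 0, "az": 0, "dx": 0.1, "dy": 0, "dz": 0, "hand": 1},
  {"ax": 0, "ay": 0, "az": 0, "dx": 0.2, "dy": 0, "dz": -0.5, "hand": 1},
  {"ax": 0, "ay": 0, "az": 0, "dx": 0, "dy": 0, "dz": -0.7, "hand": 1},
  {"ax": 0, "ay": 0, "az": 0, "dx": 0, "dy": 0, "dz": -0.6, "hand": 1},
])

```text
time: 10.55
eef_pos: [408.8, -246.8, 266.5]
tcp_rot: [0.0, 0.707, 0.707, -0.0]
force: [0.8, -0.3, -0.0]
opening: 0.4
finger_force: 0.0
```

```bash
python3 - <<'E'
from h import *
from plan import *
c=cam('wrist');f=c[0]
s=manip.observe();p=s['eef_pos'];print(p,s['force'])
for g in (330,340,350,360):
  th=np.radians(T0+g);print(g,proj(c,[*(H+70*np.array([np.cos(th),np.sin(th)])),156]))
print(proj(c,[*H,115]),proj(c,[382,-316.6,101]))
cv2.imwrite('pics/w5.png',cv2.resize(f[130:280,160:360],(800,600),interpolation=cv2.INTER_CUBIC)[:,:,::-1])
E
```

```text
[ 410.83401716 -247.86879172  272.45195539] [ 2.23901101 -0.87719719  4.8900817 ]
330 [251.  220.7]
340 [247.2 232.7]
350 [245.7 244.9]
360 [246.5 256.8]
[313.7 229.1] [228.5 235.2]
```

View pics/w5.png

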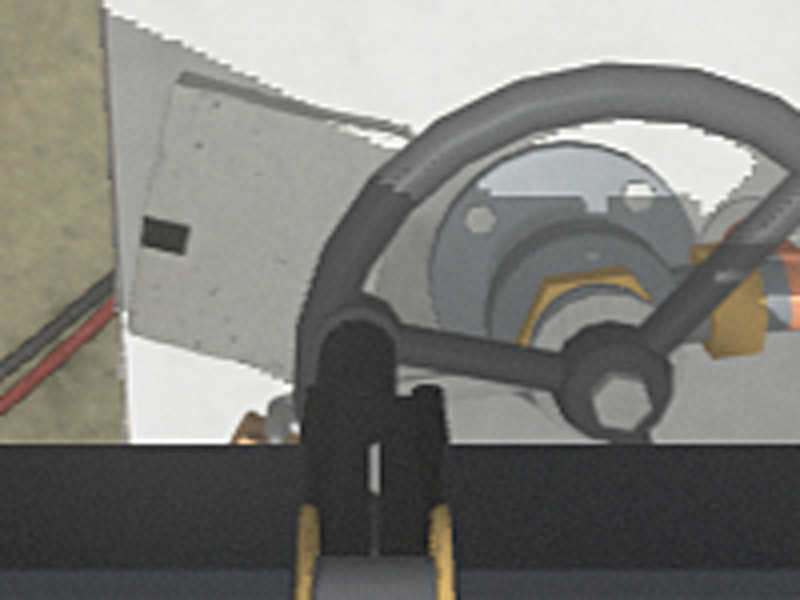

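The crop shows the nut at (620,400), the pin at (283,413), the handle boss at (362,325) and the spoke between boss and hub. The handle sits about 20–25° short of the pin.

```bash
python3 - <<'E'
from h import *
from plan import *
c=cam('wrist');C=lambda x,y:(160+x/4-.38,130+y/4-.38)
h=ray(c,C(620,400),115);p=ray(c,C(283,405),101)
s1=ray(c,C(560,367),100);s2=ray(c,C(400,337),100)
a=lambda v:np.degrees(np.arctan2(v[1],v[0]))%360
print(manip.observe()['eef_pos'],h,p,a(p-h),np.hypot(*(p-h)[:2]),'spoke',a(s2-s1),a(s2-h),a(s1-h))
print('P',P(332),P(337),P(348),P(354),P(360))
E
```

```text
[ 410.91715766 -247.95091205  269.72817553] [ 477.22525235 -308.3696904   115.        ] [ 386.71691101 -315.77850502  101.        ] 184.67967328782356 90.8110697334112 spoke 168.56646552511106 168.0835948612652 166.56396974040766
P [ 413.08167562 -260.19606222] [ 409.40701747 -266.03682598] [ 403.40815867 -279.26350893] [ 401.27301975 -286.60495088] [ 399.88649048 -293.89148551]
```

servo_tool([
  {"ax": 0, "ay": 0, "az": 0, "dx": 0, "dy": -0.03, "dz": 0.5, "hand": 1},
  {"ax": 0, "ay": 0, "az": 0, "dx": 0, "dy": 0, "dz": 0.5, "hand": 1},
  {"ax": 0, "ay": 0, "az": 0, "dx": 0, "dy": 0, "dz": 0.5, "hand": 1},
  {"ax": 0, "ay": 0, "az": 0, "dx": 0, "dy": 0, "dz": 0.34, "hand": 1},
  {"ax": 0, "ay": 0, "az": 0, "dx": -0.13, "dy": -0.025, "dz": 0, "hand": 1},
  {"ax": 0, "ay": 0, "az": 0, "dx": -0.13, "dy": -0.025, "dz": 0, "hand": 1},
  {"ax": 0, "ay": 0, "az": 0, "dx": -0.1, "dy": -0.025, "dz": 0, "hand": 1},
  {"ax": 0, "ay": 0, "az": 0, "dx": 0, "dy": 0, "dz": 0, "hand": 1},
])

```text
time: 11.65
eef_pos: [401.4, -275.2, 127.4]
tcp_rot: [0.001, 0.707, 0.707, 0.0]
force: [-0.6, -0.2, -0.0]
opening: 0.4
finger_force: 0.0
```

servo_tool([
  {"ax": 0, "ay": 0, "az": 0, "dx": -0.06, "dy": -0.01, "dz": 0, "hand": 1},
  {"ax": 0, "ay": 0, "az": 0, "dx": -0.06, "dy": -0.01, "dz": 0, "hand": 1},
  {"ax": 0, "ay": 0, "az": 0, "dx": -0.035, "dy": 0, "dz": 0, "hand": 1},
  {"ax": 0, "ay": 0, "az": 0, "dx": 0, "dy": 0, "dz": 0, "hand": 1},
  {"ax": 0, "ay": 0, "az": 0, "dx": 0, "dy": 0, "dz": 0, "hand": 1},
  {"ax": 0, "ay": 0, "az": 0, "dx": 0, "dy": 0, "dz": 0, "hand": 1},
  {"ax": 0, "ay": 0, "az": 0, "dx": 0, "dy": 0, "dz": 0, "hand": 1},
  {"ax": 0, "ay": 0, "az": 0, "dx": 0, "dy": 0, "dz": 0, "hand": 1},
])

```text
time: 12.65
eef_pos: [399.5, -285.9, 126.5]
tcp_rot: [-0.0, 0.707, 0.707, -0.0]
force: [-0.2, 0.6, -0.2]
opening: 0.2
finger_force: 0.0
```

servo_tool([
  {"ax": 0, "ay": 0, "az": 0, "dx": 0.2, "dy": 0, "dz": 0, "hand": 1},
  {"ax": 0, "ay": 0, "az": 0, "dx": 0, "dy": 0, "dz": -0.7, "hand": 1},
  {"ax": 0, "ay": 0, "az": 0, "dx": 0, "dy": 0, "dz": -0.7, "hand": 1},
  {"ax": 0, "ay": 0, "az": 0, "dx": 0, "dy": 0, "dz": -0.6, "hand": 1},
  {"ax": 0, "ay": 0, "az": 0, "dx": -0.7, "dy": 0.1, "dz": -0.2, "hand": 1},
  {"ax": 0, "ay": 0, "az": 0, "dx": -0.7, "dy": 0.1, "dz": 0, "hand": 1},
  {"ax": 0, "ay": 0, "az": 0, "dx": -0.7, "dy": 0.1, "dz": 0, "hand": 1},
  {"ax": 0, "ay": 0, "az": 0, "dx": -0.3, "dy": 0, "dz": 0, "hand": 1},
])

```text
time: 13.65
eef_pos: [422.0, -452.4, 290.5]
tcp_rot: [-0.001, 0.708, 0.707, -0.0]
force: [-0.1, 0.9, -0.2]
opening: 0.5
finger_force: 0.0
```

servo_tool([
  {"ax": 0, "ay": 0, "az": 0, "dx": 0, "dy": 0, "dz": 0, "hand": 1},
  {"ax": 0, "ay": 0, "az": 0, "dx": 0, "dy": 0, "dz": 0, "hand": 1},
  {"ax": 0, "ay": 0, "az": 0, "dx": 0, "dy": 0, "dz": 0, "hand": 1},
  {"ax": 0, "ay": 0, "az": 0, "dx": 0, "dy": 0, "dz": 0, "hand": 1},
  {"ax": 0, "ay": 0, "az": 0, "dx": 0, "dy": 0, "dz": 0, "hand": 1},
  {"ax": 0, "ay": 0, "az": 0, "dx": 0, "dy": 0, "dz": 0, "hand": 1},
  {"ax": 0, "ay": 0, "az": 0, "dx": 0, "dy": 0, "dz": 0, "hand": 1},
  {"ax": 0, "ay": 0, "az": 0, "dx": 0, "dy": 0, "dz": 0, "hand": 1},
])

```text
time: 14.65
eef_pos: [422.2, -450.8, 291.5]
tcp_rot: [-0.0, 0.707, 0.707, 0.0]
force: [0.3, 0.9, -0.1]
opening: 0.3
finger_force: 0.0
```

```bash
python3 - <<'E'
from h import *
from plan import *
c=cam('wrist');f=c[0];np.savez('w6.npz',K=c[1],R=c[2],t=c[3])
print(manip.observe()['eef_pos'],proj(c,[*H,115]))
u,v=[int(x) for x in proj(c,[430,-304,115])]
x0,y0=max(0,min(u-100,312)),max(0,min(v-75,234));print(x0,y0)
cv2.imwrite('pics/w6.png',cv2.resize(f[y0:y0+150,x0:x0+200],(800,600),interpolation=cv2.INTER_CUBIC)[:,:,::-1])
E
```

```text
[ 422.17894517 -450.83574951  291.53176563] [306.5  16.7]
161 0
```

View pics/w6.png

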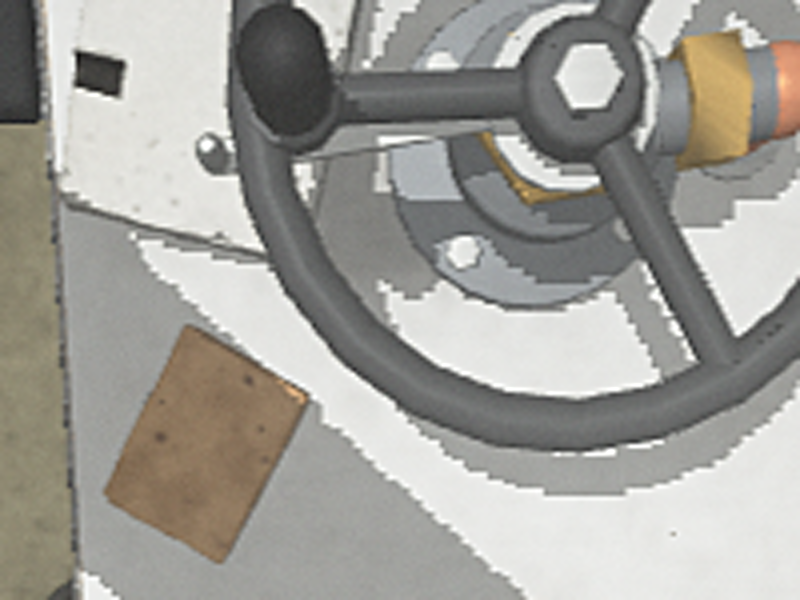

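The crop shows the nut at (588,78), the spoke centre line from (520,92) to (360,97), the handle top near (282,48) and the pin top near (211,145). The handle is still a few degrees short. I have used all my picture views, so from here I work by numbers.

```bash
python3 - <<'E'
from h import *
d=np.load('w6.npz');c=(0,d['K'],d['R'],d['t']);C=lambda x,y:(161+x/4-.38,y/4-.38)
h=ray(c,C(588,78),115);a=lambda v:np.degrees(np.arctan2(v[1],v[0]))%360
p=ray(c,C(209,143),101)
print(h,'pin',p,a(p-h),np.hypot(*(p-h)[:2]))
for q,z in(((520,92),106),((360,97),106),((282,48),156),((285,42),156)):
    r=ray(c,C(*q),z);print(q,r,a(r-h),np.hypot(*(r-h)[:2]))
# refine: spoke edges by gray profile, crop columns in pixels
import sys
f=optics.get_image('wrist')['frame'];g=cv2.cvtColor(f,cv2.COLOR_RGB2GRAY)
for x in (252,260,268,276,284):print(x,g[12:36,x].tolist())
E
```

```text
[ 473.10553036 -305.34182259  115.        ] pin [ 382.41100817 -317.06400093  101.        ] 187.36459532132105 91.44892465531693
(520, 92) [ 458.24147521 -306.60737371  106.        ] 184.86652416258994 14.917833469066617
(360, 97) [ 419.71547179 -307.71361475  106.        ] 182.54362694976658 53.442714685074
(282, 48) [ 404.11275277 -307.95325603  156.        ] 182.16765763730095 69.04218236141385
(285, 42) [ 404.74582397 -306.85682576  156.        ] 181.2695941043158 68.37649224875226
252 [139, 135, 132, 239, 242, 151, 96, 94, 99, 100, 108, 124, 108, 101, 95, 92, 77, 71, 56, 140, 154, 147, 148, 149]
260 [144, 147, 142, 146, 144, 150, 82, 97, 102, 102, 111, 116, 104, 100, 93, 89, 81, 72, 73, 158, 146, 132, 245, 228]
268 [167, 157, 208, 229, 253, 175, 88, 101, 102, 103, 116, 116, 104, 97, 91, 87, 82, 62, 96, 153, 144, 143, 187, 132]
276 [173, 170, 162, 158, 147, 85, 95, 100, 102, 106, 120, 105, 100, 95, 92, 83, 74, 57, 153, 149, 156, 108, 92, 101]
284 [143, 139, 143, 170, 188, 84, 94, 98, 107, 108, 113, 105, 98, 93, 86, 81, 68, 72, 152, 134, 126, 101, 157, 129]
```

servo_tool([
  {"ax": 0, "ay": 0, "az": 0, "dx": 0.6, "dy": -0.074, "dz": 0, "hand": 1},
  {"ax": 0, "ay": 0, "az": 0, "dx": 0.6, "dy": -0.074, "dz": 0, "hand": 1},
  {"ax": 0, "ay": 0, "az": 0, "dx": 0.6, "dy": -0.074, "dz": 0, "hand": 1},
  {"ax": 0, "ay": 0, "az": 0, "dx": 0.637, "dy": -0.074, "dz": 0, "hand": 1},
  {"ax": 0, "ay": 0, "az": 0, "dx": 0, "dy": 0, "dz": 0, "hand": 1},
  {"ax": 0, "ay": 0, "az": 0, "dx": 0, "dy": 0, "dz": 0.7, "hand": 1},
  {"ax": 0, "ay": 0, "az": 0, "dx": 0, "dy": 0, "dz": 0.7, "hand": 1},
  {"ax": 0, "ay": 0, "az": 0, "dx": 0, "dy": 0, "dz": 0.7, "hand": 1},
])

```text
time: 15.75
eef_pos: [399.9, -268.9, 132.7]
tcp_rot: [0.001, 0.707, 0.707, -0.0]
force: [0.4, -0.4, -0.5]
opening: 0.1
finger_force: 0.0
```

servo_tool([
  {"ax": 0, "ay": 0, "az": 0, "dx": 0, "dy": 0, "dz": 0.08, "hand": 1},
  {"ax": 0, "ay": 0, "az": 0, "dx": 0, "dy": 0, "dz": 0, "hand": 1},
  {"ax": 0, "ay": 0, "az": 0, "dx": -0.08, "dy": 0, "dz": 0, "hand": 1},
  {"ax": 0, "ay": 0, "az": 0, "dx": -0.08, "dy": 0, "dz": 0, "hand": 1},
  {"ax": 0, "ay": 0, "az": 0, "dx": -0.04, "dy": 0, "dz": 0, "hand": 1},
  {"ax": 0, "ay": 0, "az": 0, "dx": 0, "dy": 0, "dz": 0, "hand": 1},
  {"ax": 0, "ay": 0, "az": 0, "dx": 0, "dy": 0, "dz": 0, "hand": 1},
  {"ax": 0, "ay": 0, "az": 0, "dx": 0, "dy": 0, "dz": 0, "hand": 1},
])

```text
time: 16.75
eef_pos: [400.0, -282.8, 128.0]
tcp_rot: [-0.0, 0.707, 0.707, 0.0]
force: [-0.1, 0.5, -0.8]
opening: 0.8
finger_force: 0.0
```

Now about 9 mm more in small steps, to y ≈ −292, then back off and up.

servo_tool([
  {"ax": 0, "ay": 0, "az": 0, "dx": -0.03, "dy": 0, "dz": 0, "hand": 1},
  {"ax": 0, "ay": 0, "az": 0, "dx": -0.025, "dy": 0, "dz": 0, "hand": 1},
  {"ax": 0, "ay": 0, "az": 0, "dx": -0.02, "dy": 0, "dz": 0, "hand": 1},
  {"ax": 0, "ay": 0, "az": 0, "dx": -0.02, "dy": 0, "dz": 0, "hand": 1},
  {"ax": 0, "ay": 0, "az": 0, "dx": -0.015, "dy": 0, "dz": 0, "hand": 1},
  {"ax": 0, "ay": 0, "az": 0, "dx": -0.013, "dy": 0, "dz": 0, "hand": 1},
  {"ax": 0, "ay": 0, "az": 0, "dx": 0, "dy": 0, "dz": 0, "hand": 1},
  {"ax": 0, "ay": 0, "az": 0, "dx": 0, "dy": 0, "dz": 0, "hand": 1},
])

```text
time: 17.75
eef_pos: [399.9, -292.4, 128.0]
tcp_rot: [-0.0, 0.707, 0.707, -0.0]
force: [-1.7, 2.3, 0.9]
opening: 0.2
finger_force: 1.1
```

servo_tool([
  {"ax": 0, "ay": 0, "az": 0, "dx": 0.2, "dy": 0, "dz": 0, "hand": 1},
  {"ax": 0, "ay": 0, "az": 0, "dx": 0, "dy": 0, "dz": -0.7, "hand": 1},
  {"ax": 0, "ay": 0, "az": 0, "dx": 0, "dy": 0, "dz": -0.7, "hand": 1},
  {"ax": 0, "ay": 0, "az": 0, "dx": 0, "dy": 0, "dz": -0.78, "hand": 1},
  {"ax": 0, "ay": 0, "az": 0, "dx": -0.6, "dy": 0.1, "dz": 0, "hand": 1},
  {"ax": 0, "ay": 0, "az": 0, "dx": -0.6, "dy": 0.1, "dz": 0, "hand": 1},
  {"ax": 0, "ay": 0, "az": 0, "dx": -0.6, "dy": 0.1, "dz": 0, "hand": 1},
  {"ax": 0, "ay": 0, "az": 0, "dx": -0.3, "dy": 0, "dz": 0, "hand": 1},
])

```text
time: 18.75
eef_pos: [422.8, -436.4, 291.1]
tcp_rot: [0.0, 0.707, 0.707, -0.0]
force: [0.3, 0.4, -0.1]
opening: 0.3
finger_force: 0.0
```

servo_tool([
  {"ax": 0, "ay": 0, "az": 0, "dx": 0, "dy": 0, "dz": 0, "hand": 1},
  {"ax": 0, "ay": 0, "az": 0, "dx": 0, "dy": 0, "dz": 0, "hand": 1},
  {"ax": 0, "ay": 0, "az": 0, "dx": 0, "dy": 0, "dz": 0, "hand": 1},
  {"ax": 0, "ay": 0, "az": 0, "dx": 0, "dy": 0, "dz": 0, "hand": 1},
  {"ax": 0, "ay": 0, "az": 0, "dx": 0, "dy": 0, "dz": 0, "hand": 1},
  {"ax": 0, "ay": 0, "az": 0, "dx": 0, "dy": 0, "dz": 0, "hand": 1},
  {"ax": 0, "ay": 0, "az": 0, "dx": 0, "dy": 0, "dz": 0, "hand": 1},
  {"ax": 0, "ay": 0, "az": 0, "dx": 0, "dy": 0, "dz": 0, "hand": 1},
])

```text
time: 19.75
eef_pos: [422.5, -434.8, 291.5]
tcp_rot: [-0.0, 0.707, 0.707, 0.0]
force: [-0.0, -0.0, 0.1]
opening: 0.1
finger_force: 0.0
```

```bash
python3 - <<'E'
from h import *
c=cam('wrist');f=c[0];np.savez('w7.npz',K=c[1],R=c[2],t=c[3],f=f);g=cv2.cvtColor(f,cv2.COLOR_RGB2GRAY)
print(manip.observe()['eef_pos'])
a=lambda v:np.degrees(np.arctan2(v[1],v[0]))%360
H=np.array([473.1,-305.3])
print('nut',proj(c,[*H,115]),'pin',proj(c,[382.4,-317.1,101]))
# very dark = handle
u,v=proj(c,[404,-312,133]);u,v=int(u),int(v);x0,x1=u-30,u+30;y0,y1=max(0,v-35),v+35
m=(g[y0:y1,x0:x1]<55).astype(np.uint8)
n,l,st,ce=cv2.connectedComponentsWithStats(m)
for i in range(1,n):
    if st[i][4]>40:
        q=ce[i]+[x0,y0];r=ray(c,q,133);print('dark',st[i],q,r,a((r[:2]-H)))
# spoke centre line
up=[]
for r0 in np.arange(25,52,5):
    q=proj(c,[H[0]-r0,H[1]-r0*.13,100]);x,y=int(round(q[0])),int(round(q[1]));ya=max(0,y-12);print(x,ya,g[ya:y+13,x].tolist())
q=proj(c,[382.4,-317.1,101]).astype(int)
print(q);print(g[q[1]-6:q[1]+7,q[0]-7:q[0]+8])
E
```

```text
[ 422.4949451  -434.75673618  291.52422806]
nut [306.5  37.8] pin [213.1  53. ]
279 32 [148, 147, 148, 149, 154, 107, 90, 100, 106, 103, 117, 114, 102, 96, 98, 89, 84, 66, 95, 101, 101, 100, 100, 103, 101]
274 33 [153, 115, 116, 125, 136, 102, 94, 103, 105, 112, 119, 108, 101, 97, 94, 84, 73, 79, 142, 133, 93, 93, 95, 89, 80]
269 33 [238, 247, 231, 89, 181, 177, 84, 98, 101, 107, 116, 121, 106, 97, 100, 91, 83, 66, 75, 196, 185, 185, 179, 176, 178]
264 34 [180, 178, 180, 179, 184, 145, 89, 95, 102, 105, 118, 117, 104, 101, 96, 90, 76, 65, 102, 187, 181, 176, 178, 178, 178]
259 35 [142, 136, 125, 135, 135, 107, 93, 99, 106, 107, 125, 111, 105, 94, 95, 88, 74, 82, 137, 184, 179, 178, 176, 171, 161]
254 35 [141, 135, 133, 128, 132, 130, 96, 98, 107, 102, 111, 127, 110, 100, 95, 92, 85, 70, 98, 104, 125, 122, 119, 158, 153]
[213  53]
[[226 226 226 226 226 226 230 230 228 227 233 225 128  88 103]
 [227 228 227 228 227 227 227 229 227 226 232 225 127  79 103]
 [227 226 229 229 229 231 231 232 231 229 233 233 176  80 106]
 [228 227 227 228 231 236 234 215 225 241 240 235 176  81 103]
 [232 230 226 228 227 185 115 114 112 154 216 183 133  80  98]
 [224 220 228 232 215 153 217 185 106 107 133 232 255  77  94]
 [224 224 229 222 176 223 255 253 174 102  94 140 171  72  96]
 [227 229 231 215 132 207 255 255 218 100  97 143 202 163  89]
 [231 228 229 222 157 133 180 190 139  98 102 102  97  96  89]
 [227 228 230 222 149 106 111 100 100 104 103  97 117 134  89]
 [226 227 230 233 223 118  98  99 103 103 101  95 127 150  89]
 [226 228 227 232 239 221 115  88 100  98  91 104 143 153 108]
 [228 226 229 229 230 239 228 141  78  85  93 108 117  94  71]]
```

```bash
python3 - <<'E'
from h import *
d=np.load('w7.npz');c=(d['f'],d['K'],d['R'],d['t']);g=cv2.cvtColor(c[0],cv2.COLOR_RGB2GRAY)
a=lambda v:np.degrees(np.arctan2(v[1],v[0]))%360
print(np.degrees(np.arctan2(*d['R'][1,:2])),d['R'].round(3).tolist())
s=g[24:52,292:322];print(s)
x=np.array([279,274,269,264,259,254]);y=np.array([42.4,43,43.6,44.45,45.1,45.95])
k,b=np.polyfit(x,y,1)
p1=ray(c,(279,k*279+b+.8),103);p2=ray(c,(254,k*254+b+.8),103);print('spoke dir',a(p2-p1),p1,p2)
p=ray(c,(212.3,53.1),101);print('pin',p)
# handle dark region rows
H=np.array([473.1,-305.3])
u,v=proj(c,[403,-313,133]).astype(int);print(u,v);print(g[max(0,v-24):v+26:2,u-18:u+20:2])
E
```

```text
179.9973850235491 [[1.0, 0.0, 0.001], [0.0, -0.958, 0.288], [0.001, -0.288, -0.958]]
[[229 227 228 233 225 130  68  77  76  84 102 100 101 105 103 105 104 103
  101  92  81  82  93  93  80 104 156 162 160 198]
 [227 235 242 226 136  72  80  94 102 108 112 112 115 113 113 113 112 109
  107 102  99 102  89  81  79 102 137 137 158 170]
 [232 226 126  79  74  79  85 108 109 115 114 112 115 112 111 111 110 110
  112 112 106 108  92  86  90 125 134 138 143  96]
 [222 134  71  81  91 104 108 111 114 117 113 115 110 110 111 109 113 107
  108 105 111 108 102  91  87 168 246 226 160  92]
 [166  72  77  89 104 110 115 121 113 111 113 111 109 108 110 104 106 103
  102 106 105 109 111  97  89 102 188 237 212 128]
 [ 92  74  78  85 111 115 119 117 115 113 105 102  99 100  91  87  90 129
  140  97 106 105 108 103  99  80 101 185 237 201]
 [ 69  83  93 106 115 118 118 115 112 101 123 169 167 205 237 238 240 241
  221 137  95 107 107 108 108  95  76 150 239 212]
 [ 74  88 102 112 120 117 118 113 106 136 219 246 238 234 231 228 226 226
  228 210 131 103 109 110 107 103  79 122 211 231]
 [ 83  93 108 1
[... 3982 characters left out ...]
  61  64  64  58  62  60  57  58  62  86  76
   77]
 [253 102 140  72 102 107  75  59  61  61  61  61  60  58  58  68  84  65
   62]
 [190  98 102  96  98 105 131  60  58  61  62  64  61  60  63  86  70 114
  125]
 [ 99 103  95 150  92 102 105 136  73  57  54  62  57  62  91  63 120 130
  132]
 [141  85 108  94  86 102 113 119 119 125  86  80  90  87  67  98 130 129
  133]
 [231 234 235 241 102 100 105 122  98  65  76  71  61  72 120 135 126 129
  135]
 [227 227 231 232 169  99 105 120 111  99  89 172 227 135 106 129 124 128
  127]
 [227 229 229 230 229  90 105 116 118 100  88 104 219 125 135 128 132 131
  130]
 [223 224 228 227 239  72 101 106 126 101  98  69 220 109 135 133 128 132
  129]]
```

```bash
python3 - <<'E'
from h import *
d=np.load('w7.npz');c=(d['f'],d['K'],d['R'],d['t'])
H=np.array([472.8,-305.1])
r=ray(c,(231,41.7),156);v=r[:2]-H;A=np.degrees(np.arctan2(v[1],v[0]))%360;print(r,A,np.hypot(*v))
if abs(A-187.5)<2: print(order.hand_in())
E
```

```text
[ 403.87855698 -314.44694476  156.        ] 187.7231844244929 69.55235930180459
the job is handed in; nothing more can be done
None
```

I opened the large valve by one full turn and handed the job in: the handle's bearing is 187.7° and the pin's 187.6°, by camera measurement. The small valve and everything else were left alone, and the hand is clear about 290 mm above the bench.

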